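Dry-seal a title board and hold the press down

TASK

Stamp the studio's dry seal on the cream title board: slide the board flat, plain end first, into the guide slot on the left side of the green hand press until it is fully home against the brass stop, and let go of it. Then push the press's red lever pad fully down to its stop, so that the die bites on the board, and keep it held down: the program finishes while still holding the lever down. Leave the paperweight, the paste jar and the stone seal where they are.

Things in the scene. Friction and masses are not known exactly. Their poses are not given: they have to be found in the camera images.
- press: Green cast C-frame hand press, fixed, base 180 x 150 mm, 165 mm high. Origin: on the table under the ram axis. x points to its back (column at x above 49 mm), y to its left, whence boards are fed along -y. Its base is the feed bed: top 14 mm above the table, y -60 to +90, x -62 to +118 mm. Upper jaw over the slot: underside 52 mm up, |y| under 27 mm. The lever comes forward over -x.
- press_stop (a point): Centre of the face of the brass back stop in the slot, on the slot's centre line at press y = -25 mm, 16.5 mm above the table (mid-thickness of a board lying on the bed). A board that is home touches it with its plain end.
- slot_mouth (a point): On the slot's centre line at the outer end of its straight steel rails (press y = +60 mm), 16.5 mm above the table. Slot: from here to press_stop along press -y, 64 mm wide, 10 mm high: lips reach 5 mm in over its edges (24 mm above the table) up to y = +53, then tilt up, so boards only go in endwise. From y = 58 to 89 mm flared plates widen the mouth to 82 mm. All this is at most 31 mm high.
- die: Round brass die, 36 mm across, at the ram's foot; origin on the table under it when up (sinks with the die). Its underside is 24 mm above the table (10 mm above the bed) with the lever up; it sinks 9.1 mm with the lever and meets a 5 mm board after 5 mm; the rest squeezes its spring cushion, to about 25 N.
- lever (a joint): Angle of the press lever about its pivot (65 mm behind the ram axis, 150 mm above the table), rad: 0 is up, 0.14 fully down on its stop, the lever then level. It springs back up when let go. At the pad it takes about 3 N to start and about 15 N at the stop with a board in.
- lever_pad (a point): Centre of the top of the red round palm pad (44 mm across, 16 mm thick) on the lever's front end, 195 mm from the pivot, 130 mm in front of the ram axis (press -x). About 189 mm above the table with the lever up, 162 mm fully down: 27 mm of travel, almost straight down. Nothing stands above it.
- board: Cream title board, stiff, 60 (x) x 200 (y) x 5 mm, about 60 g, face up flat on the table. Origin: centre of its underside, z up. Brass eyelet at its +y end; the -y end is the plain end that goes in. Home, its centre is 75 mm to the press's left of the ram axis. Pinch it across its 60 mm width; what is over 20 mm from its centre towards the eyelet stays clear of the bed.
- board_front (a point): Middle of the board's plain end face (its -y end), at mid-thickness.
- paperweight: Bystander: dark wooden paperweight bar, 40 x 200 x 26 mm, long along its y. Origin: centre of its underside.
- paste_jar: Bystander: blue-glazed seal-paste jar, 69 mm across, 44 mm high. Origin: centre of its underside.
- chop: Bystander: brown stone seal, 26 x 26 mm, 65 mm high, upright. Origin: centre of its underside.
Not all that is in view belongs to the job. Leave any orange look-alike of the board alone.

How it is judged:
On the way, in this order (a step that is already met when the one before it is completed fails the run):
1. the board lies home in the slot: plain end against the brass stop, and let go (y of board_front in the frame of press_stop between -0.003 and 0.0035 m and x of board_front in the frame of press_stop between -0.004 and 0.004 m and z of board_front in the frame of press_stop between -0.003 and 0.003 m and angle between the y axis of board and the y axis of press, either way round below 0.07 rad and angle between the z axis of board and the z axis of press, either way round below 0.05 rad and contact force between the fingers and board below 0.2 N), for 0.2 s.
2. the lever is fully down and the die squeezes the board (y of board_front in the frame of press_stop between -0.003 and 0.0035 m and x of board_front in the frame of press_stop between -0.004 and 0.004 m and z of board_front in the frame of press_stop between -0.003 and 0.003 m and angle between the y axis of board and the y axis of press, either way round below 0.07 rad and angle between the z axis of board and the z axis of press, either way round below 0.05 rad and value of joint lever above 0.13 rad and contact force between any of the fingers, the arm and lever above 5 N and contact force between die and board above 12 N), for 0.5 s.
At the end, for the whole second after the job is handed in: Lever at 0.13 rad or more, the robot pushing it with over 5 N, die on the board with over 12 N; board flat in the slot, its plain end within 3.5 mm of the brass stop, aligned within 0.07 rad, not touched by the fingers; bystanders upright and within 15 mm of where they began (all of step 2 and contact force between the fingers and board below 0.2 N and distance of each of paperweight, paste_jar, chop from where it was at the start of the episode below 0.015 m and angle between each of paperweight, paste_jar, chop's own z axis and vertical below 0.2 rad); the arm keeps its last pose, push and grip.
It fails at once if the die was pressed on the board while it was not home (over 6 mm from the stop) (contact force between die and board above 6 N and value of joint lever above 0.06 rad and y of board_front in the frame of press_stop above 0.006 m).
It fails at once if a bystander was moved more than 25 mm (distance of any of paperweight, paste_jar, chop from where it was at the start of the episode above 0.025 m).
It also fails if it takes over 67 s, if anything falls off the work surface, if the arm or the gripper's body presses on something with over 40 N, if the wrist force passes 120 N, or if a joint passes its speed limit or range.

ROBOT

A 6-joint arm with a two-finger parallel gripper is mounted at the origin on the work surface. World frame = base frame: x ahead of the robot, y to its left, z up, the work surface at z = 0. Lengths are in m, angles in rad, forces in N, time in s.
With the tool pointing down it reaches from about 0.35 to 0.875 m from the base axis. Payload 4.2 kg.
Tool frame: the origin (TCP) lies between the finger pads; the fingertips stand 11 mm ahead of it and the grasp point (between the pads) lies 8 mm behind it; z points along the fingers, y is the direction in which the jaws open and shut (so a half turn about z gives the same grasp; the last joint's range is limited). The gripper opens to 87 mm and grips with 3 to 60 N. Pads are 19 mm wide; open, the fingers measure 117 mm over their backs; the gripper's body (75 mm by 190 mm) begins 51 mm behind the grasp point.
Start: joints at [1.43, 0.385, 0.008, 0, -1.194, -0.259], TCP at [0.243, 0.576, 0.234] pointing down, gripper open.
Joint ranges: [-3.14, 3.14], [-1.21, 2.06], [-1.07, 1.41], [-3.16, 2.05], [-2.99, -0.16], [-3.1, 3.1]. Speed limits (rad/s): [2.79, 2.79, 3.14, 3.14, 3.14, 3.14].

INTERFACE

Orientations are given as a unit quaternion [w, x, y, z].
In Python, from station import manip gives the robot as it stands. The module is installed in compiled form; this text tells all that it offers.
- The arm moves only by the tool carry_out, never from a script. Its arguments are lists of equal length, an entry for each row: "translation": the shift along the tool's x, y, z in cm, a list of three; "spin": the turn about the tool's z in degrees; "hand": the closure, from 0 (fully open) to 1 (shut). In form: {"translation": [[dx, dy, dz], ...], "spin": [spin, ...], "hand": [hand, ...]}. A call has exactly 5 rows; each row shifts and turns the commanded pose from where the row before left it, along the tool's axes as they then stand; what a row does not reach is not made up. A row lasts 1/8 s, in which the tool goes at most 62.5 mm and 10.7 degrees, less where a joint would pass 70% of its speed; a pose out of reach is approached as far as the arm can. A call is refused whole if a number of a shift passes 6.25 or a number of a turn 10.7, either way. A call with a gripper value outside its range is refused whole. The fingers move at their own pace and stop on an object; "newtons" is the grip in N (left out, the last holds). Time passes only in rows, so rows that do not move let the fingers close, or fill a call up. It gives the time, the measured TCP pose, the force and the opening at its end, in the units of the state.
- manip.get_state(): the state, without advancing time (a new reading comes with each control period).
- manip.capture(name): name is "scene" or "top"; returns a dict with "pixels" (384x512x3 uint8, blue, green, red), "fx", "fy", "cx", "cy" (pixels), "R" (3x3) and "t" (3): a world point X has camera coordinates R X + t. Camera axes: x right, y down, z forward; pixel columns grow to the right and rows downward; lengths in m; the calibration is good to about 2 mm. A picture is of the moment at which its call begins. There is no depth.
- manip.job_done(): hands the job in, once; it reports no verdict.
Trained networks look in a picture, given as the dict that the camera call returned (one of the last four; its "shot" number tells which), for a name from the list of things; names that differ only in an ending like _2 or _b are one class to them, and where a whole thing is asked for, a point or a joint stands for the part that bears it (a point fixed in the world has none). Each returns a list of dicts, best first, with "conf" (0 to 1); they miss things now and then, are a little off and sometimes report something else, mostly with a low value. They report only what shows in the picture. A call takes as long as a camera call. They do not tell look-alikes from the thing itself.
- manip.trace(picture, query): "pixels" (384x512 bool, what is visible of it) and "uv" ([column, row] in pixels, amid what is visible of it).
The state is a dict: "clock": time; "joint_positions": joint angles; "qvel": joint speeds; "tau": joint torques, N m; "position": TCP position; "ee_rot": TCP orientation; "force": force on the tool from outside, world axes, zero at the start; "torque": the same for the moment, N m; "gripper_width": finger opening in m.
Only numpy, scipy, OpenCV 4.12 (cv2) and the standard library are available. Lean on these libraries where they do the work, as an engineer would, in place of code of your own. Each camera call takes 0.05 s, during which the arm holds its last target.

## Working session

There is one attempt and no reset: what is moved stays moved. The work goes in short steps, Python scripts to look and compute and a tool call to move; the robot and the scene stay as the last step left them, time stands still between calls to the robot, and variables do not carry over. Pictures are saved under pics/ and viewed, and the job is handed in when it is done.

Besides the shell and the picture viewer there is one more tool, called after "Call:" by a JSON object that holds its "fn" and its "kwargs". carry_out: Moves the arm, as the interface text tells. Its arguments: {"type":"object","properties":{"translation":{"type":"array"},"spin":{"type":"array"},"hand":{"type":"array"},"newtons":{"type":"number"}},"required":["translation","spin","hand"]}

```bash
mkdir -p pics; ls
cat > h.py <<'E'
import numpy as np, cv2
from station import manip
def cap(n,f):
    p=manip.capture(n); cv2.imwrite('pics/'+f,p['pixels']); return p
def K(p): return np.array([[p['fx'],0,p['cx']],[0,p['fy'],p['cy']],[0,0,1]])
def ray(p,uv,z):
    R=np.array(p['R']);t=np.array(p['t']); c=-R.T@t
    d=R.T@np.array([(uv[0]-p['cx'])/p['fx'],(uv[1]-p['cy'])/p['fy'],1])
    return c+d*(z-c[2])/d[2]
def proj(p,X):
    X=np.atleast_2d(X); c=X@np.array(p['R']).T+np.array(p['t'])
    return np.c_[c[:,0]/c[:,2]*p['fx']+p['cx'],c[:,1]/c[:,2]*p['fy']+p['cy']]
E
python3 - <<'E'
from h import *
s=manip.get_state(); print({k:np.round(v,3) for k,v in s.items()})
for n in('top','scene'):
    p=cap(n,n+'0.png'); print(n,p['fx'],p['cx'],p['cy'],np.round(p['R'],3),np.round(p['t'],3))
    for q in('press','board','lever_pad','paperweight','paste_jar','chop','die'):
        for r in manip.trace(p,q)[:3]:
            m=r['pixels'].astype(np.uint8); print(q,round(r['conf'],2),np.round(r['uv']),m.sum(),cv2.boundingRect(m))
E
```

```text
pics
{'clock': np.float64(0.0), 'joint_positions': array([ 1.430e+00,  3.860e-01,  7.000e-03, -1.000e-03, -1.194e+00,
       -2.590e-01]), 'qvel': array([-0.   , -0.001, -0.   ,  0.   ,  0.   , -0.001]), 'tau': array([ 0.0000e+00, -3.9066e+01,  1.8741e+01,  4.2200e+00,  1.1000e-02,
       -0.0000e+00]), 'position': array([0.243, 0.575, 0.232]), 'ee_rot': array([ 0.001,  0.98 , -0.199, -0.   ]), 'force': array([-0.02 , -0.347, -0.418]), 'torque': array([-0.037,  0.03 ,  0.008]), 'gripper_width': np.float64(0.087)}
top 370.17300520041465 251.2099101495964 185.91952557276574 [[-0.013 -1.     0.012]
 [-0.986  0.011 -0.166]
 [ 0.166 -0.014 -0.986]] [0.002 0.52  0.94 ]
press 0.88 [292. 154.] 3956 (254, 113, 58, 100)
board 0.87 [147. 300.] 1750 (129, 263, 39, 81)
board 0.83 [236. 253.] 1688 (208, 220, 62, 69)
board 0.79 [151. 218.] 1620 (114, 201, 75, 35)
lever_pad 0.6 [298. 173.] 958 (283, 120, 19, 92)
paperweight 0.83 [390. 196.] 1174 (354, 187, 76, 17)
paste_jar 0.69 [100. 162.] 565 (85, 149, 27, 26)
chop 0.46 [128. 144.] 204 (120, 138, 18, 18)
scene 351.90040438737185 253.32810240565314 193.21870530074636 [[-0.804  0.595 -0.004]
 [ 0.382  0.511 -0.77 ]
 [-0.456 -0.62  -0.638]] [ 0.391 -0.116  1.235]
press 0.97 [197. 201.] 4467 (161, 141, 89, 106)
board 0.94 [340. 271.] 1678 (297, 244, 80, 58)
board 0.77 [388. 235.] 1168 (367, 209, 47, 52)
board 0.75 [186. 320.] 2409 (147, 281, 81, 81)
lever_pad 0.71 [216. 160.] 689 (172, 141, 78, 39)
paperweight 0.83 [184. 154.] 424 (171, 140, 31, 28)
paste_jar 0.63 [335. 348.] 1151 (318, 330, 37, 40)
chop 0.64 [292. 325.] 382 (285, 310, 17, 31)
die 0.46 [206. 208.] 63 (200, 202, 12, 8)
```

Run:
```python
import cv2
for n in('top','scene'):
    im=cv2.imread(f'pics/{n}0.png'); cv2.imwrite(f'pics/{n}0b.png',cv2.resize(im,(780,585),interpolation=cv2.INTER_CUBIC))
```

```text
(no output)
```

View pics/top0b.png

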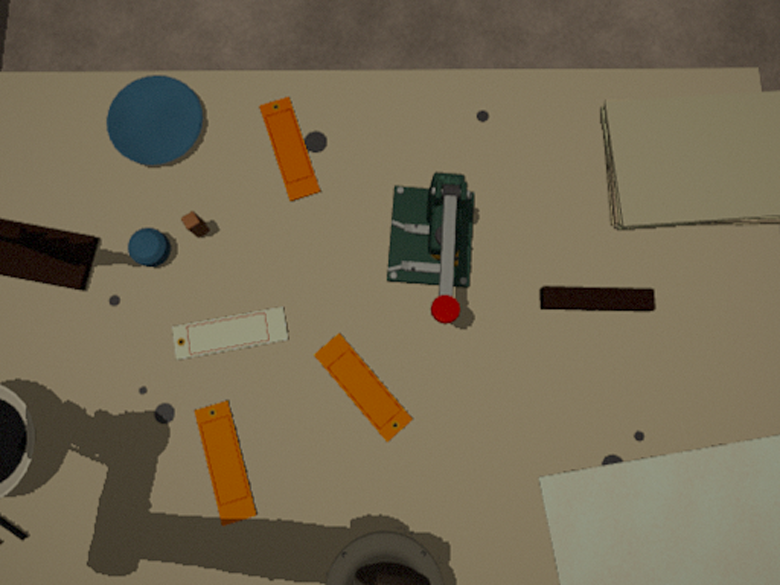

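View pics/scene0b.png

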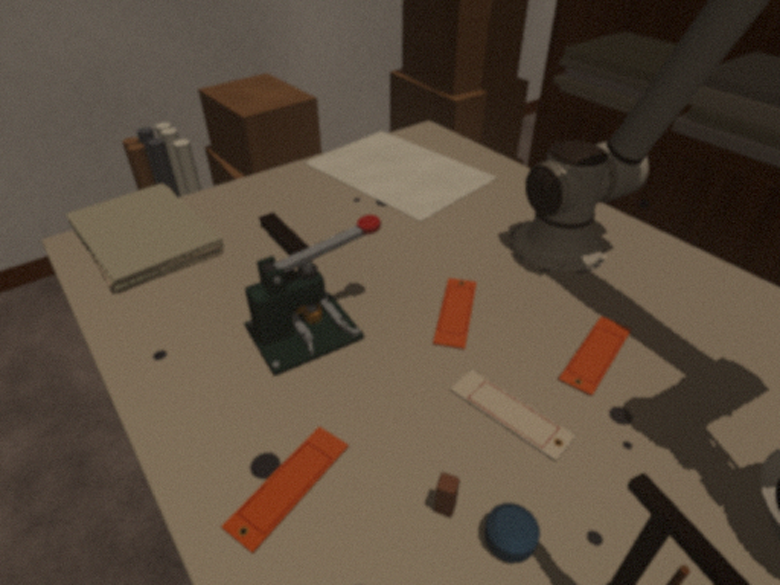

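Run:
```python
import cv2,numpy as np
a=cv2.imread('pics/top0.png')[105:215,245:325]; b=cv2.imread('pics/scene0.png')[135:250,155:255]
a=cv2.resize(a,None,fx=4.8,fy=4.8,interpolation=cv2.INTER_CUBIC);b=cv2.resize(b,None,fx=4,fy=4,interpolation=cv2.INTER_CUBIC)
H=max(a.shape[0],b.shape[0]);o=np.zeros((H,a.shape[1]+b.shape[1],3),np.uint8);o[:a.shape[0],:a.shape[1]]=a;o[:b.shape[0],a.shape[1]:]=b
o=np.clip(o.astype(float)*1.8,0,255).astype(np.uint8)
print(o.shape);cv2.imwrite('pics/crop1.png',o)
```

```text
(528, 784, 3)
```

View pics/crop1.png

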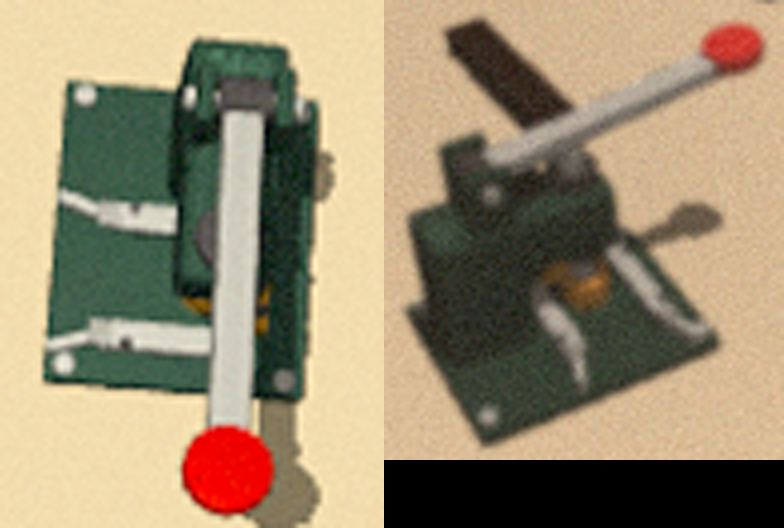

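```bash
cat > fit.py <<'E'
from h import *
from scipy.optimize import least_squares
from scipy.ndimage import map_coordinates, gaussian_filter
def box(x0,x1,y0,y1,z0,z1): return np.array([[x,y,z] for x in(x0,x1) for y in(y0,y1) for z in(z0,z1)])
def tf(q,P):
    c,s=np.cos(q[2]),np.sin(q[2]); return P@np.array([[c,-s,0],[s,c,0],[0,0,1]]).T+[q[0],q[1],0]
def edgepts(p,q,P,ext,skip=()):
    """measured edge points along hull of box + normals"""
    g=gaussian_filter(p['pixels'].astype(float).sum(2) if skip is None else p['pixels'].astype(float)@[ .3,.3,.4],0.8)
    uv=proj(p,tf(q,P)); h=cv2.convexHull(uv.astype(np.float32),returnPoints=False)[:,0]
    out=[]
    for a,b in zip(h,np.roll(h,-1)):
        A,B=uv[a],uv[b]; L=np.linalg.norm(B-A)
        if L<8: continue
        n=np.array([-(B-A)[1],(B-A)[0]])/L
        s=np.arange(-ext,ext+.01,.25)
        for f in np.linspace(.08,.92,int(L)):
            m=A+f*(B-A); pts=m+s[:,None]*n
            v=map_coordinates(g,[pts[:,1],pts[:,0]],order=3); d=np.abs(np.gradient(v))
            k=d.argmax()
            if 0<k<len(s)-1 and d[k]>2: 
                o=.5*(d[k-1]-d[k+1])/(d[k-1]-2*d[k]+d[k+1]); out.append((a,b,f,*(m+n*(s[k]+.25*o))))
    return out
def fit(ps,q0,P,exts=(6,4,3,2.5),sc=.4,extra=None):
    q=np.array(q0,float)
    for e in exts:
        E=[edgepts(p,q,P,e) for p in ps]
        def res(q):
            r=[]
            for p,ep in zip(ps,E):
                if not ep: continue
                uv=proj(p,tf(q,P)); ep=np.array(ep); A=uv[ep[:,0].astype(int)];B=uv[ep[:,1].astype(int)]
                d=B-A; n=np.c_[-d[:,1],d[:,0]]/np.linalg.norm(d,axis=1)[:,None]
                r.append(((ep[:,3:]-A)*n).sum(1))
            return np.concatenate(r)
        s=least_squares(res,q,loss='cauchy',f_scale=sc,x_scale=[.01,.01,.1]); q=s.x
    r=res(q); return q,np.median(np.abs(r)),len(r),[len(e) for e in E]
BASE=box(-.062,.118,-.06,.09,0,.014); BOARD=box(-.03,.03,-.1,.1,0,.005)
def draw(p,q,P,f,crop,k):
    im=cv2.resize(p['pixels'],None,fx=k,fy=k,interpolation=cv2.INTER_CUBIC); uv=(proj(p,tf(q,P))+.5)*k-.5
    for i in range(8):
        for j in range(i):
            if (abs(P[i]-P[j])>1e-6).sum()==1: cv2.line(im,*[tuple(int(round(x)) for x in uv[w]) for w in(i,j)],(255,0,255),1)
    x,y,w,h=[int(v*k) for v in crop]; cv2.imwrite('pics/'+f,im[y:y+h,x:x+w])
E
cat > m1.py <<'E'
from fit import *
T=cap('top','t1.png');S=cap('scene','s1.png')
for p in(T,S): print('cam',np.round(-np.array(p['R']).T@np.array(p['t']),3))
# init
pb=ray(T,(151,218),.005); e=ray(T,(180/780*512,342/585*384),.005); d=e-pb; print(pb,e)
q0=[pb[0],pb[1],np.arctan2(d[1],d[0])-np.pi/2]
for nm,ps in(('both',[T,S]),('top',[T]),('scene',[S])):
    b=fit(ps,q0,BOARD); print('board',nm,np.round(b[0],4),b[1:])
    if nm=='both': qb=b[0]
pc=ray(T,(290,157),.014); q0=[pc[0]-.03,pc[1]-.0,-.06]; print(q0)
for nm,ps in(('both',[T,S]),('top',[T]),('scene',[S])):
    b=fit(ps,q0 if nm=='both' else qp,BASE,exts=(8,6,4,3,2.5) if nm=='both' else (3,2.5)); print('press',nm,np.round(b[0],4),b[1:])
    if nm=='both': qp=b[0]
for nm,p in(('t',T),('s',S)):
    px=p['pixels'].astype(int); m=((px[...,2]>100)&(px[...,1]<60)&(px[...,0]<60)).astype(np.uint8)
    r=cv2.connectedComponentsWithStats(m); k=r[2][1:,4].argmax()+1; uv=r[3][k]; w=ray(p,uv,.185); c,s=np.cos(qp[2]),np.sin(qp[2]); 
    dd=w[:2]-qp[:2]; print('pad',r[2][k],uv,w,'press frame',c*dd[0]+s*dd[1],-s*dd[0]+c*dd[1])
draw(T,qp,BASE,'dp_t.png',(240,100,90,120),6);draw(S,qp,BASE,'dp_s.png',(150,130,110,120),5)
draw(T,qb,BOARD,'db_t.png',(105,190,90,60),6);draw(S,qb,BOARD,'db_s.png',(285,235,100,75),6)
E
python3 m1.py
```

```text
cam [0.357 0.009 1.014]
cam [0.921 0.593 0.701]
[0.44099138 0.2678918  0.005     ] [0.42452367 0.3558736  0.005     ]
board both [0.4417 0.2704 0.1686] (np.float64(0.317286426552838), 97, [88, 9])
board top [0.4416 0.2703 0.1702] (np.float64(0.31635054558322245), 92, [92])
board scene [0.4358 0.2615 0.1687] (np.float64(0.09366813967048326), 29, [29])
[np.float64(0.5749803576146446), np.float64(-0.1140336600138531), -0.06]
press both [ 0.5845 -0.1063 -0.0902] (np.float64(0.21738658718114579), 339, [199, 140])
press top [ 0.585  -0.1066 -0.0901] (np.float64(0.14879748284575245), 199, [199])
press scene [ 0.5831 -0.1053 -0.0945] (np.float64(0.13525529120311663), 138, [138])
pad [283 194  19  18 265] [292.06792453 202.22264151] [ 0.45763525 -0.09449369  0.185     ] press frame -0.12743575776475277 0.00032838330968457986
pad [ 147  283   81   79 1746] [184.50687285 322.79209622] [0.83275414 0.28609991 0.185     ] press frame 0.21186546491756245 0.41317260684342794
```

```bash
sed -i 's/d\[k\]>2/d[k]>0.8/' fit.py; python3 m1.py
python3 - <<'E'
import cv2,numpy as np
a=[cv2.imread('pics/'+n) for n in('dp_t.png','dp_s.png','db_t.png','db_s.png')]
a=[np.clip(cv2.resize(x,(400,300))*1.7,0,255).astype(np.uint8) for x in a]
cv2.imwrite('pics/ov1.png',np.vstack([np.hstack(a[:2]),np.hstack(a[2:])]))
E
```

```text
cam [0.357 0.009 1.014]
cam [0.921 0.593 0.701]
[0.44099138 0.2678918  0.005     ] [0.42452367 0.3558736  0.005     ]
board both [0.4414 0.2705 0.175 ] (np.float64(0.3911582071739508), 312, [164, 148])
board top [0.4413 0.2702 0.1701] (np.float64(0.28014460567127664), 161, [161])
board scene [0.4346 0.2693 0.166 ] (np.float64(0.29742534733753445), 126, [126])
[np.float64(0.5749803576146446), np.float64(-0.1140336600138531), -0.06]
press both [ 0.5847 -0.1063 -0.0898] (np.float64(0.2221934620363657), 356, [214, 142])
press top [ 0.5851 -0.1066 -0.0895] (np.float64(0.15002662456000473), 214, [214])
press scene [ 0.5832 -0.1053 -0.0941] (np.float64(0.161066999738392), 142, [142])
pad [283 194  19  18 263] [292.12927757 202.25475285] [ 0.45756072 -0.09462998  0.185     ] press frame -0.12768288631789687 0.00022457371012155405
pad [ 147  283   80   78 1735] [184.5832853  322.73198847] [0.83260731 0.28607982 0.185     ] press frame 0.21171793177753603 0.4130283809789348
```

View pics/ov1.png

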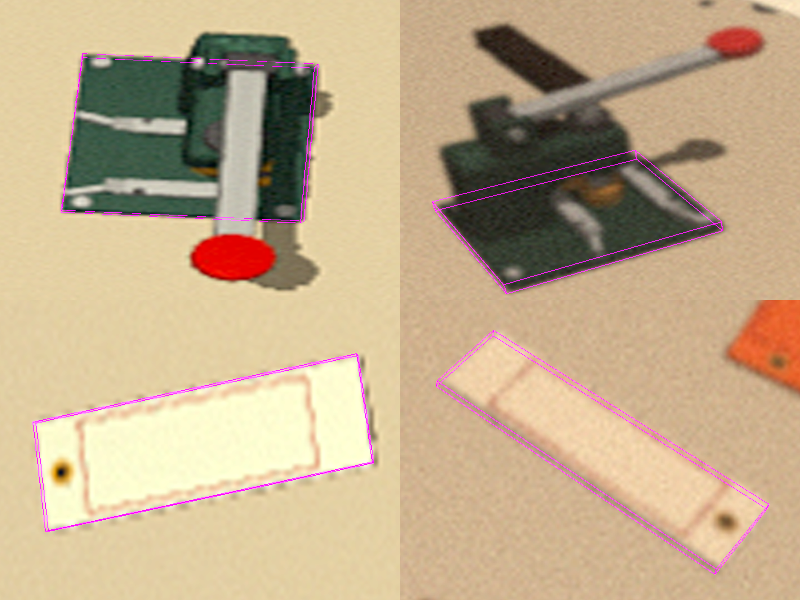

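```bash
cat > go.py <<'E'
from h import *
import sys
def st():
    s=manip.get_state(); w,x,y,z=s['ee_rot']; return s,2*np.arctan2(y,x)
def plan(tgt,psi=None):
    s,p=st(); d=np.array(tgt)-s['position']; c,n=np.cos(p),np.sin(p)
    t=np.array([d[0]*c+d[1]*n, d[0]*n-d[1]*c, -d[2]])*100
    print('t',round(float(s['clock']),2),'pos',np.round(s['position'],4),'psi',round(p,4),'F',np.round(s['force'],1),'w',round(float(s['gripper_width']),4),'rot',np.round(s['ee_rot'],4))
    print('shift cm',np.round(t,2),'norm',round(np.linalg.norm(t),2), 'spin deg', None if psi is None else round(np.degrees(((-(psi-p))+np.pi)%(2*np.pi)-np.pi),1))
E
python3 -c "
from go import *
plan([.4328,.3196,.10],.1705-np.pi/2)"
```

```text
t 1.0 pos [0.2432 0.5757 0.2336] psi -0.3998 F [ 0.  -0.1  0.9] w 0.087 rot [-0.      0.9801 -0.1986 -0.    ]
shift cm [27.43 16.21 13.36] norm 34.55 spin deg 57.3
```

Call:
{"fn": "carry_out", "kwargs": {"translation": [[4.5,2.7,1.5],[4.5,2.7,1.5],[4.5,2.7,1.5],[4.5,2.7,1.5],[4.5,2.7,1.5]], "spin": [0,0,0,0,0], "hand": [0,0,0,0,0], "newtons": 30}}

```text
clock: 1.62
position: [0.3988, 0.3625, 0.1584]
ee_rot: [-0.0, 0.98, -0.198, 0.0]
force: [0.6, 0.1, 0.6]
gripper_width: 0.0869
```

Call:
{"fn": "carry_out", "kwargs": {"translation": [[0,0,0],[0,0,0],[0,0,0],[0,0,0],[0,0,0]], "spin": [10.5,10.5,10.5,10.5,10.5], "hand": [0,0,0,0,0]}}

```text
clock: 2.25
position: [0.398, 0.3638, 0.1587]
ee_rot: [-0.0, 0.789, -0.614, -0.0]
force: [0.3, 0.1, -0.1]
gripper_width: 0.0871
```

```bash
python3 -c "
from go import *
plan([.4328,.3196,.08],.1705-np.pi/2)"
```

```text
t 2.25 pos [0.398  0.3638 0.1587] psi -1.3222 F [ 0.3  0.1 -0.1] w 0.0871 rot [-2.000e-04  7.893e-01 -6.140e-01 -0.000e+00]
shift cm [ 5.14 -2.28  7.87] norm 9.67 spin deg 4.5
```

Call:
{"fn": "carry_out", "kwargs": {"translation": [[2.57,-1.14,3.9],[2.57,-1.14,3.9],[0,0,0],[0,0,0],[0,0,0]], "spin": [0,0,4.5,0,0], "hand": [0,0,0,0,0]}}

```text
clock: 2.88
position: [0.4332, 0.3204, 0.0812]
ee_rot: [-0.001, 0.767, -0.642, 0.0]
force: [0.4, 0.4, 0.1]
gripper_width: 0.0871
```

```bash
python3 -c "
from go import *
plan([.4328,.3196,.012],.1705-np.pi/2)
p=cap('scene','s2.png');q=cap('top','t2.png')
a=cv2.resize(p['pixels'][190:340,250:450],(400,300));b=cv2.resize(q['pixels'][170:290,80:240],(400,300))
cv2.imwrite('pics/v2.png',np.clip(np.hstack([a,b])*1.6,0,255).astype('uint8'))"
```

```text
t 2.88 pos [0.4332 0.3204 0.0812] psi -1.3931 F [0.4 0.4 0.1] w 0.0871 rot [-7.000e-04  7.671e-01 -6.416e-01  0.000e+00]
shift cm [0.07 0.06 6.92] norm 6.92 spin deg 0.4
```

View pics/v2.png

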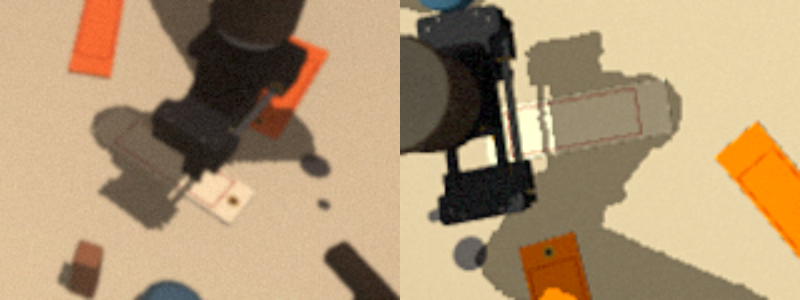

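The gripper straddles the board between centre and eyelet; fingers on both sides. Descending.

Call:
{"fn": "carry_out", "kwargs": {"translation": [[0,0,3.5],[0,0,2.0],[0,0,1.3],[0,0,0],[0,0,0]], "spin": [0,0,0,0,0], "hand": [0,0,0,0,0]}}

```text
clock: 3.6
position: [0.4332, 0.3203, 0.013]
ee_rot: [-0.001, 0.767, -0.642, -0.0]
force: [-0.5, 0.3, -0.2]
gripper_width: 0.0868
```

Call:
{"fn": "carry_out", "kwargs": {"translation": [[0,0,0.1],[0,0,0],[0,0,0],[0,0,0],[0,0,0]], "spin": [0,0,0,0,0], "hand": [0,0,0.5,1,1]}}

```text
clock: 4.22
position: [0.433, 0.3198, 0.0116]
ee_rot: [0.0, 0.767, -0.642, 0.0]
force: [-0.3, 0.4, -0.1]
gripper_width: 0.0646
```

Call:
{"fn": "carry_out", "kwargs": {"translation": [[0,0,0],[0,0,0],[0,0,0],[0,0,0],[0,0,0]], "spin": [0,0,0,0,0], "hand": [1,1,1,1,1]}}

```text
clock: 4.85
position: [0.4328, 0.3197, 0.0115]
ee_rot: [0.0, 0.767, -0.642, -0.0]
force: [-1.4, -0.4, 1.0]
gripper_width: 0.0597
```

Call:
{"fn": "carry_out", "kwargs": {"translation": [[0,0,-2],[0,0,-4],[0,0,-4],[0,0,0],[0,0,0]], "spin": [0,0,0,7.6,7.7], "hand": [1,1,1,1,1]}}

```text
clock: 5.48
position: [0.4332, 0.32, 0.1122]
ee_rot: [0.001, -0.673, 0.74, 0.0]
force: [1.0, -0.6, -0.1]
gripper_width: 0.0594
```

```bash
python3 -c "
from go import *
plan([.6074,.1424,.11],-.0895-np.pi/2)
p=cap('scene','s3.png');q=cap('top','t3.png')
print(ray(q,(100,162),.03),ray(q,(128,146),.05))
cv2.imwrite('pics/v3.png',np.clip(np.hstack([cv2.resize(x['pixels'],(400,300)) for x in(p,q)])*1.6,0,255).astype('uint8'))"
```

```text
t 5.47 pos [0.4332 0.32   0.1122] psi 4.6168 F [ 1.  -0.6 -0.1] w 0.0594 rot [ 1.000e-03 -6.725e-01  7.401e-01  3.000e-04]
shift cm [ 16.02 -19.04   0.22] norm 24.88 spin deg -0.3
[0.59239066 0.40407413 0.03      ] [0.63076707 0.32380548 0.05      ]
```

View pics/v3.png

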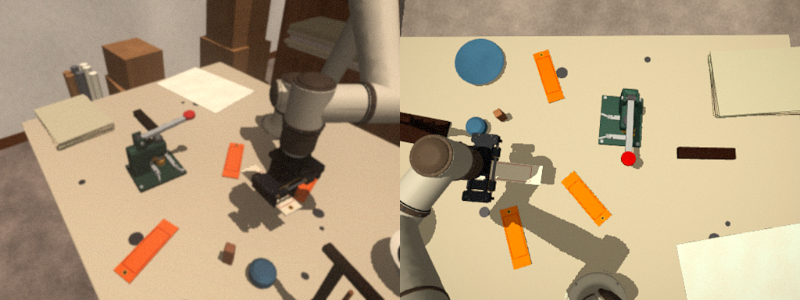

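The board is held, plain end towards the press. Moving to in front of the slot at height.

Call:
{"fn": "carry_out", "kwargs": {"translation": [[3.2,-3.8,0],[3.2,-3.8,0],[3.2,-3.8,0],[3.2,-3.8,0],[3.2,-3.8,0]], "spin": [0,0,0,0,0], "hand": [1,1,1,1,1]}}

```text
clock: 6.2
position: [0.6088, 0.1419, 0.1111]
ee_rot: [-0.0, -0.675, 0.738, -0.0]
force: [0.5, 0.9, -1.0]
gripper_width: 0.0589
```

Call:
{"fn": "carry_out", "kwargs": {"translation": [[0,0,2],[0,0,2],[0,0,0.8],[0,0,0],[0,0,0]], "spin": [0,0,0,0,0], "hand": [1,1,1,1,1]}}

```text
clock: 6.82
position: [0.6082, 0.1436, 0.0644]
ee_rot: [0.001, -0.675, 0.738, -0.0]
force: [0.7, -0.1, -0.2]
gripper_width: 0.0596
```

```bash
cat > m2.py <<'E'
from go import *
from fit import *
s,p=st()
T=cap('top','t4.png');S=cap('scene','s4.png')
plan([.6074,.1424,.0275],-.0895-np.pi/2)
psi=p; xt=np.array([np.cos(psi),np.sin(psi)])
z=s['position'][2]-.0115
c=s['position'][:2]+.05*xt; q=[c[0],c[1],(psi+np.pi/2+np.pi)%(2*np.pi)-np.pi]
B=BOARD+[0,0,z]
print('pred',np.round(q,4),'z',z)
for nm,pp in(('t',T),('s',S)):
    b=fit([pp],q,B,exts=(4,3,2.5)); print(nm,np.round(b[0],4),b[1:])
k=4
draw(T,q,B,'a1.png',(180,110,130,100),4);draw(S,q,B,'a2.png',(160,150,130,100),4)
a=[np.clip(cv2.resize(cv2.imread('pics/'+x),(400,308))*1.7,0,255).astype('uint8') for x in('a1.png','a2.png')]
cv2.imwrite('pics/v4.png',np.hstack(a))
E
python3 m2.py
```

```text
t 6.92 pos [0.6081 0.1436 0.0645] psi 4.6223 F [-1.  -0.7 -1.5] w 0.0594 rot [ 9.000e-04 -6.746e-01  7.382e-01 -3.000e-04]
shift cm [0.13 0.06 3.7 ] norm 3.7 spin deg -0.0
pred [ 0.6037  0.0938 -0.0897] z 0.052893195963478884
t [ 0.6043  0.0928 -0.1072] (np.float64(0.13959493042638324), 116, [116])
s [ 0.6006  0.0941 -0.1289] (np.float64(0.341810510378294), 98, [98])
```

View pics/v4.png

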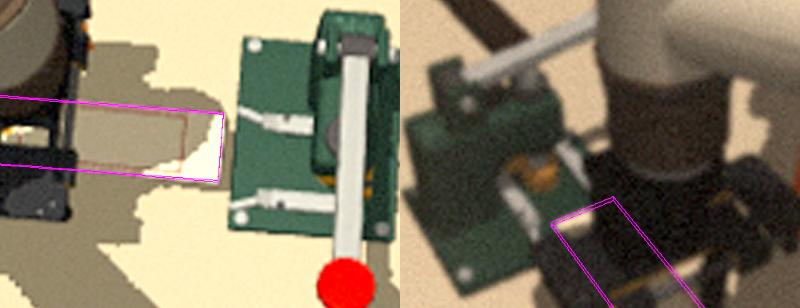

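Call:
{"fn": "carry_out", "kwargs": {"translation": [[0,0.06,2.0],[0,0,1.2],[0,0,0.4],[0,0,0],[0,0,0]], "spin": [0,0,0,0,0], "hand": [1,1,1,1,1]}}

```text
clock: 7.55
position: [0.6075, 0.1434, 0.0282]
ee_rot: [0.001, -0.674, 0.738, -0.0]
force: [0.4, 0.5, -0.6]
gripper_width: 0.0596
```

```bash
cat > m3.py <<'E'
from go import *
def pf():
    s,p=st(); c,n=np.cos(-.0895),np.sin(-.0895); d=s['position'][:2]-[.585,-.1066]
    print('grip in press frame mm',np.round([(c*d[0]+n*d[1])*1e3,(-n*d[0]+c*d[1])*1e3],1),'board z',round((s['position'][2]-.0115)*1e3,1),'yaw err',round(((p+np.pi/2+.0895)+np.pi)%(2*np.pi)-np.pi,4),'F',np.round(s['force'],1),'t',s['clock'])
pf()
E
python3 m3.py; sed -i 's/(180,110,130,100)/(200,110,130,100)/' m2.py; python3 m2.py
```

```text
grip in press frame mm [1.00e-01 2.51e+02] board z 16.7 yaw err -0.0012 F [ 0.4  0.5 -0.6] t 7.55
t 7.65 pos [0.6074 0.1434 0.0282] psi 4.6216 F [ 0.1 -0.2 -1. ] w 0.0593 rot [ 5.000e-04 -6.743e-01  7.385e-01 -2.000e-04]
shift cm [ 0.1  -0.01  0.07] norm 0.12 spin deg -0.1
pred [ 0.603   0.0936 -0.0907] z 0.01665633501725273
t [ 0.6029  0.0926 -0.0755] (np.float64(0.3015227010992143), 127, [127])
s [ 0.6009  0.0933 -0.1157] (np.float64(0.3732120175896687), 88, [88])
```

View pics/v4.png

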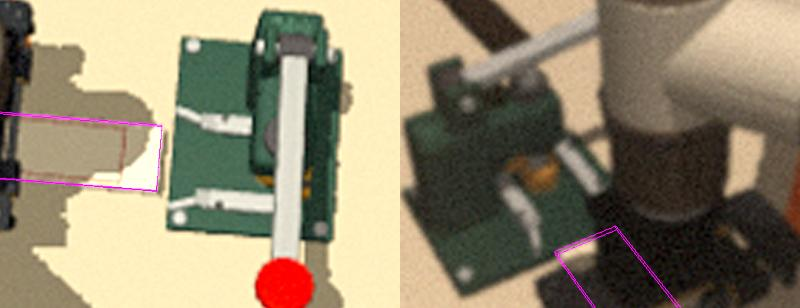

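Board centred on the mouth and aligned. Inserting.

Call:
{"fn": "carry_out", "kwargs": {"translation": [[1.2,0,0.05],[1.2,0,0],[1.2,0,0],[1.2,0,0],[1.2,0,0]], "spin": [0,0,0,0,0], "hand": [1,1,1,1,1]}}

```text
clock: 8.28
position: [0.6015, 0.0825, 0.0271]
ee_rot: [-0.0, -0.674, 0.739, 0.0]
force: [0.2, -0.2, -0.2]
gripper_width: 0.0593
```

```bash
python3 m3.py; python3 m2.py|tail -3
```

```text
grip in press frame mm [ -0.5 189.8] board z 15.6 yaw err -0.0018 F [ 0.2 -0.2 -0.2] t 8.275
pred [ 0.5969  0.0327 -0.0913] z 0.015559556954709442
t [ 0.5978  0.0314 -0.109 ] (np.float64(0.30083469587073214), 125, [125])
s [ 0.5966  0.0328 -0.0872] (np.float64(0.2228173375521596), 87, [87])
```

View pics/v4.png

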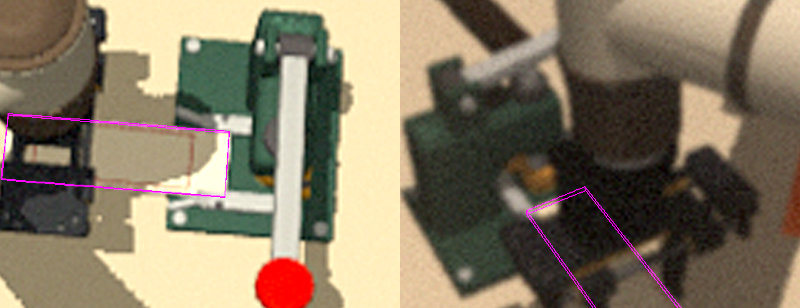

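```bash
python3 -c "
import cv2,numpy as np
a=cv2.imread('pics/t4.png')[135:185,245:300];b=cv2.imread('pics/s4.png')[185:240,180:240]
cv2.imwrite('pics/v5.png',np.hstack([np.clip(cv2.resize(x,(400,364),interpolation=cv2.INTER_CUBIC)*2.,0,255).astype('uint8') for x in (a,b)]))"
```

```text
(no output)
```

View pics/v5.png

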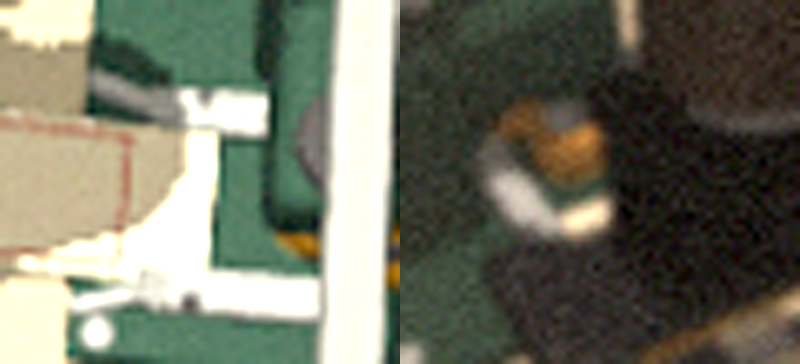

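The board is between the rails beneath the lips. Continuing.

Call:
{"fn": "carry_out", "kwargs": {"translation": [[1.0,-0.03,0.03],[1.0,0,0],[1.0,0,0],[1.0,0,0],[1.0,0,0]], "spin": [0,0,0,0,0], "hand": [1,1,1,1,1]}}

```text
clock: 9.0
position: [0.5973, 0.033, 0.0268]
ee_rot: [0.0, -0.674, 0.739, -0.0]
force: [-0.4, -0.2, -0.3]
gripper_width: 0.0588
```

```bash
python3 m3.py
```

```text
grip in press frame mm [ -0.2 140.1] board z 15.3 yaw err -0.0014 F [-0.4 -0.2 -0.3] t 9.0
```

Call:
{"fn": "carry_out", "kwargs": {"translation": [[0.4,0,0.05],[0.3,0,0],[0.3,0,0],[0.2,0,0],[0.1,0,0]], "spin": [0,0,0,0,0], "hand": [1,1,1,1,1]}}

```text
clock: 9.62
position: [0.5962, 0.0207, 0.0263]
ee_rot: [0.0, -0.674, 0.738, -0.0]
force: [0.4, 0.3, -1.5]
gripper_width: 0.0591
```

```bash
python3 m3.py
```

```text
grip in press frame mm [ -0.2 127.8] board z 14.8 yaw err -0.0012 F [ 0.4  0.3 -1.5] t 9.625
```

Call:
{"fn": "carry_out", "kwargs": {"translation": [[0.1,0,0.03],[0.1,0,0],[0.1,0,0],[0.1,0,0],[0,0,0]], "spin": [0,0,0,0,0], "hand": [1,1,1,1,1]}}

```text
clock: 10.25
position: [0.5964, 0.0193, 0.0261]
ee_rot: [0.002, -0.674, 0.739, 0.0]
force: [-1.3, 10.6, -0.1]
gripper_width: 0.0594
```

```bash
python3 m3.py
```

```text
grip in press frame mm [1.000e-01 1.264e+02] board z 14.6 yaw err -0.0016 F [-1.3 10.6 -0.1] t 10.25
```

Call:
{"fn": "carry_out", "kwargs": {"translation": [[0.1,0,0],[0,0,0],[0,0,0],[-0.1,0,0],[0,0,0]], "spin": [0,0,0,0,0], "hand": [1,1,1,1,1]}}

```text
clock: 10.88
position: [0.5964, 0.0193, 0.0261]
ee_rot: [0.002, -0.674, 0.738, 0.0]
force: [-1.0, 10.0, 0.4]
gripper_width: 0.0593
```

```bash
python3 m3.py
```

```text
grip in press frame mm [1.000e-01 1.264e+02] board z 14.6 yaw err -0.0013 F [-1.  10.   0.4] t 10.875
```

Firm contact with the stop. Unload slightly and release.

Call:
{"fn": "carry_out", "kwargs": {"translation": [[-0.1,0,0],[0,0,0],[0,0,0],[0,0,0],[0,0,0]], "spin": [0,0,0,0,0], "hand": [1,1,0,0,0]}}

```text
clock: 11.5
position: [0.5959, 0.0174, 0.026]
ee_rot: [-0.0, -0.674, 0.739, -0.0]
force: [-0.1, -0.1, -0.0]
gripper_width: 0.0812
```

Call:
{"fn": "carry_out", "kwargs": {"translation": [[0,0,0],[0,0,0],[0,0,-1],[0,0,-3],[0,0,-5]], "spin": [0,0,0,0,0], "hand": [0,0,0,0,0]}}

```text
clock: 12.12
position: [0.5948, 0.0174, 0.1159]
ee_rot: [-0.002, -0.674, 0.739, 0.001]
force: [0.9, -0.4, 0.8]
gripper_width: 0.087
```

Call:
{"fn": "carry_out", "kwargs": {"translation": [[-3,0,-5],[-3,0,-5],[-6,0,-5],[-6,0,0],[-2,0,0]], "spin": [0,0,0,0,0], "hand": [0,0,0,0,0]}}

```text
clock: 12.75
position: [0.6128, 0.2079, 0.2569]
ee_rot: [0.001, -0.675, 0.738, 0.0]
force: [-0.0, -0.9, -0.3]
gripper_width: 0.0869
```

```bash
cat > m4.py <<'E'
from go import *
from fit import *
T=cap('top','t6.png');S=cap('scene','s6.png')
qp=np.array([.585,-.1066,-.0895]); c,n=np.cos(qp[2]),np.sin(qp[2])
def w(x,y): return [qp[0]+c*x-n*y,qp[1]+n*x+c*y]
q=[*w(0,.075),qp[2]]; B=BOARD+[0,0,.014]
for nm,pp in(('t',T),('s',S)):
    b=fit([pp],q,B,exts=(4,3,2.5)); r=b[0]-q; d=b[0][:2]-qp[:2]
    print(nm,np.round(b[0],4),'press frame',np.round([c*d[0]+n*d[1],-n*d[0]+c*d[1]],4),b[1:])
for pp in (T,S):
    px=pp['pixels'].astype(int); m=((px[...,2]>90)&(px[...,1]<.35*px[...,2])&(px[...,0]<.35*px[...,2])).astype(np.uint8)
    r=cv2.connectedComponentsWithStats(m)
    for k in range(1,r[0]):
        if 60<r[2][k,4]<500: print('pad',r[2][k],np.round(r[3][k],1),np.round(ray(pp,r[3][k],.187),4))
draw(T,q,B,'a1.png',(200,110,130,100),4);draw(S,q,B,'a2.png',(150,130,130,100),4)
a=[np.clip(cv2.resize(cv2.imread('pics/'+x),(400,308))*1.7,0,255).astype('uint8') for x in('a1.png','a2.png')]
cv2.imwrite('pics/v6.png',np.hstack(a))
plan([*w(-.13,0),.23])
E
python3 m4.py
```

```text
t [ 0.5892 -0.0333 -0.1967] press frame [-0.0023  0.0734] (np.float64(0.6923306944521461), 172, [172])
s [ 0.5922 -0.0338  0.0063] press frame [0.0007 0.0732] (np.float64(0.36453139289432124), 114, [114])
pad [283 194  19  18 269] [292.  202.5] [ 0.4567 -0.0941  0.187 ]
t 12.85 pos [0.6126 0.2067 0.2557] psi 4.6242 F [ 0.6 -0.5 -0.3] w 0.0869 rot [-3.000e-04 -6.752e-01  7.376e-01  1.000e-04]
shift cm [31.44 12.99  2.57] norm 34.11 spin deg None
```

View pics/v6.png

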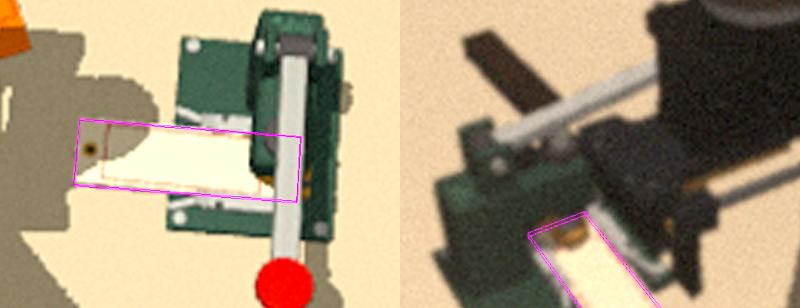

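Board sits in the slot, straight, eyelet end matches predicted home outline. Closing the gripper and moving above the pad.

Call:
{"fn": "carry_out", "kwargs": {"translation": [[5.2,2.15,0],[5.2,2.15,0],[5.2,2.15,0],[5.2,2.15,0],[5.2,2.15,0]], "spin": [0,0,0,0,0], "hand": [1,1,1,1,1]}}

```text
clock: 13.48
position: [0.4803, -0.047, 0.2561]
ee_rot: [-0.0, -0.674, 0.739, -0.0]
force: [0.6, -0.8, 0.3]
gripper_width: 0.0449
```

Call:
{"fn": "carry_out", "kwargs": {"translation": [[5.3,2.2,0],[0,0,0],[0,0,0],[0,0,0],[0,0,0]], "spin": [0,0,0,0,0], "hand": [1,1,1,1,1]}}

```text
clock: 14.1
position: [0.456, -0.0943, 0.2558]
ee_rot: [-0.0, -0.675, 0.738, 0.0]
force: [-0.3, -0.2, -0.6]
gripper_width: 0.0012
```

```bash
python3 m4.py
```

```text
t [ 0.6071 -0.036   0.0779] press frame [0.0157 0.0723] (np.float64(0.565243498627523), 75, [75])
s [ 0.5932 -0.0311 -0.0321] press frame [0.0014 0.0759] (np.float64(0.46173253412626103), 137, [137])
t 14.2 pos [ 0.4559 -0.0944  0.2557] psi 4.6228 F [0.2 0.2 0.1] w 0.001 rot [-2.000e-04 -6.747e-01  7.381e-01  2.000e-04]
shift cm [0.06 0.03 2.57] norm 2.57 spin deg None
```

View pics/v6.png

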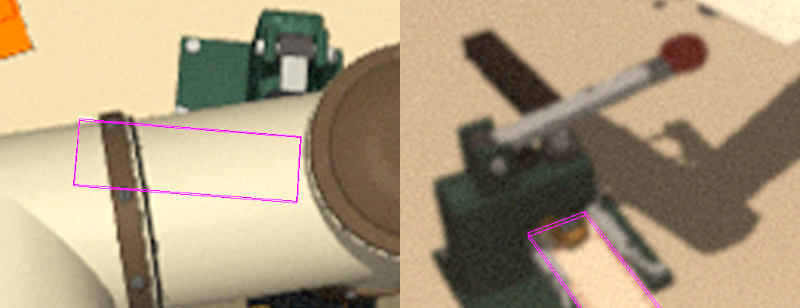

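```bash
python3 -c "
from fit import *
import cv2
im=cv2.imread('pics/s6.png')
a=im[70:270,140:340]
S=manip.capture('scene')
qp=[.585,-.1066,-.0895]; c,n=np.cos(qp[2]),np.sin(qp[2])
q=[qp[0]-n*.075,qp[1]+c*.075,qp[2]]
draw(S,q,BOARD+[0,0,.014],'a3.png',(185,190,75,75),8)
b=cv2.imread('pics/a3.png')
cv2.imwrite('pics/v7.png',np.hstack([np.clip(cv2.resize(x,(400,400))*1.8,0,255).astype('uint8') for x in(a,b)]))"
```

```text
(no output)
```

View pics/v7.png

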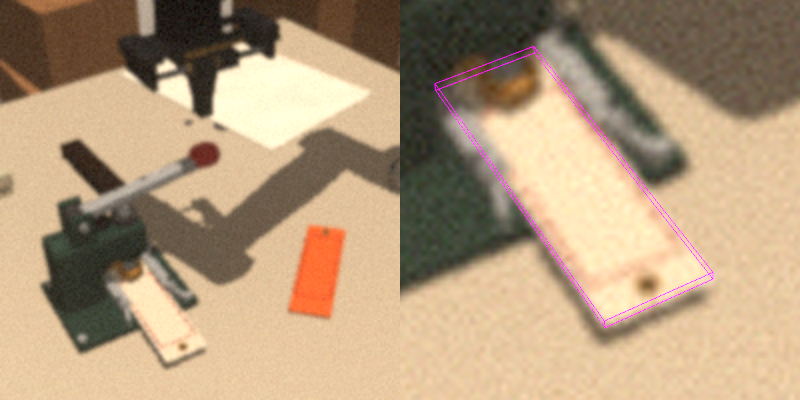

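Board end matches home outline; closed fingers stand above the pad. Pressing down.

Call:
{"fn": "carry_out", "kwargs": {"translation": [[0,0,2.5],[0,0,2.0],[0,0,0.6],[0,0,0.3],[0,0,0.3]], "spin": [0,0,0,0,0], "hand": [1,1,1,1,1]}}

```text
clock: 14.88
position: [0.4559, -0.0949, 0.1998]
ee_rot: [0.0, -0.674, 0.738, -0.0]
force: [-1.9, 0.6, 3.6]
gripper_width: 0.0005
```

Call:
{"fn": "carry_out", "kwargs": {"translation": [[0,0,0.3],[0,0,0.3],[0,0,0.3],[0,0,0.3],[0,0,0.3]], "spin": [0,0,0,0,0], "hand": [1,1,1,1,1]}}

```text
clock: 15.5
position: [0.4549, -0.0951, 0.1838]
ee_rot: [-0.001, -0.674, 0.739, 0.001]
force: [-5.4, 2.0, 7.7]
gripper_width: 0.0007
```

Call:
{"fn": "carry_out", "kwargs": {"translation": [[0,0,0.3],[0,0,0.3],[0,0,0.3],[0,0,0.2],[0,0,0]], "spin": [0,0,0,0,0], "hand": [1,1,1,1,1]}}

```text
clock: 16.12
position: [0.4541, -0.095, 0.1739]
ee_rot: [-0.001, -0.674, 0.738, 0.001]
force: [-9.2, 3.6, 14.5]
gripper_width: 0.0002
```

Call:
{"fn": "carry_out", "kwargs": {"translation": [[0,0,0.1],[0,0,0.1],[0,0,0],[0,0,0],[0,0,0]], "spin": [0,0,0,0,0], "hand": [1,1,1,1,1]}}

```text
clock: 16.75
position: [0.4541, -0.095, 0.1731]
ee_rot: [-0.001, -0.674, 0.738, 0.001]
force: [-11.6, 5.7, 21.6]
gripper_width: 0.0007
```

Call:
{"fn": "carry_out", "kwargs": {"translation": [[0,0,0.1],[0,0,0.1],[0,0,0],[0,0,0],[0,0,0]], "spin": [0,0,0,0,0], "hand": [1,1,1,1,1]}}

```text
clock: 17.38
position: [0.4541, -0.0951, 0.1727]
ee_rot: [-0.001, -0.675, 0.738, 0.0]
force: [-15.4, 6.0, 29.8]
gripper_width: 0.0005
```

```bash
python3 -c "
from fit import *
S=cap('scene','s8.png')
qp=[.585,-.1066,-.0895]; c,n=np.cos(qp[2]),np.sin(qp[2])
q=[qp[0]-n*.075,qp[1]+c*.075,qp[2]]
a=S['pixels'][70:270,140:340]
draw(S,q,BOARD+[0,0,.014],'a3.png',(185,190,75,75),8)
b=cv2.imread('pics/a3.png')
cv2.imwrite('pics/v8.png',np.hstack([np.clip(cv2.resize(x,(400,400))*1.8,0,255).astype('uint8') for x in(a,b)]))
s=manip.get_state();print(s['clock'],s['force'],s['position'])"
```

```text
17.425 [-15.54185354   7.27322458  30.74829985] [ 0.45407082 -0.09506221  0.17268349]
```

View pics/v8.png

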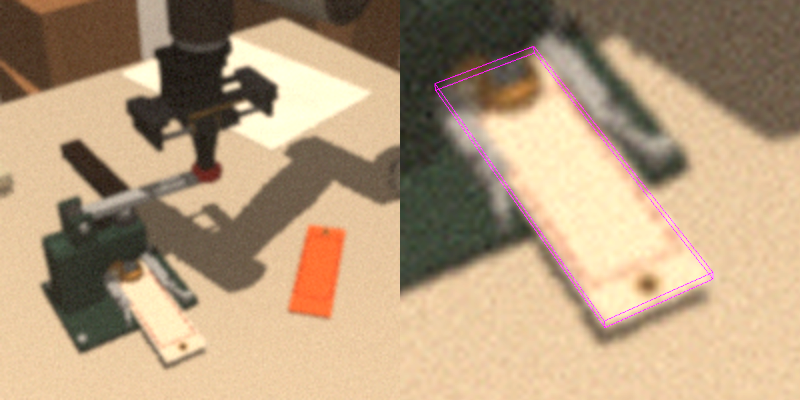

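Call:
{"fn": "carry_out", "kwargs": {"translation": [[0,0,0],[0,0,0],[0,0,0],[0,0,0],[0,0,0]], "spin": [0,0,0,0,0], "hand": [1,1,1,1,1]}}

```text
clock: 18.05
position: [0.4541, -0.095, 0.1727]
ee_rot: [-0.001, -0.675, 0.738, 0.0]
force: [-14.8, 7.0, 30.3]
gripper_width: 0.0007
```

```bash
python3 -c "
from h import *
for n in('top','scene'):
  p=manip.capture(n)
  for q in('paperweight','paste_jar','chop'):
    r=manip.trace(p,q); print(n,q,[(round(x['conf'],2),np.round(x['uv'])) for x in r[:1]])
s=manip.get_state();print(s['clock'],s['force'],s['position']); manip.job_done()"
```

```text
top paperweight [(0.93, array([390., 198.]))]
top paste_jar [(0.82, array([ 98., 162.]))]
top chop [(0.7, array([128., 148.]))]
scene paperweight [(0.68, array([189., 158.]))]
scene paste_jar [(0.91, array([336., 350.]))]
scene chop [(0.86, array([294., 330.]))]
18.45 [-15.23557814   7.09898459  30.89249396] [ 0.45405861 -0.09504927  0.17267527]
the job is handed in; nothing more can be done
```

```bash
python3 -c "
import cv2,numpy as np
a=cv2.imread('pics/scene0.png');b=cv2.imread('pics/s8.png')
for n,(x,y,w,h) in dict(chop=(275,300,40,50),jar=(308,320,60,60),weight=(165,132,25,30)).items():
    A=cv2.GaussianBlur(a[y:y+h,x:x+w],(0,0),1);print(n,cv2.phaseCorrelate(A.astype(np.float32).mean(2),cv2.GaussianBlur(b[y:y+h,x:x+w],(0,0),1).astype(np.float32).mean(2)))
"
```

```text
chop ((0.03060177887616078, 0.19186897071777054), 1.0405022697448731)
jar ((-0.017124964866763293, 0.016011343754183116), 1.0042825900183783)
weight ((0.5601022549497863, 0.0226194238209807), 0.9935022134780884)
```

The board is stamped: it is home in the press slot and let go, and the arm was still holding the red lever pad fully down when I handed the job in at about 18.5 s. The hand-in call gives no verdict.

- **Board:** I gripped it across its width near the eyelet and slid it in plain end first. It met the brass stop firmly at about 10 N, and another 1 mm of commanded push did not move it. With the gripper open, the picture showed the eyelet end on the predicted home outline to within about 1–2 mm.
- **Lever:** The closed fingertips rest on the pad at a tool height of 172.7 mm, where the stop was expected at about 173 mm. The tool was steady, with about 30 N pushing up on it plus about 17 N sideways. The last 2 mm of commanded push only raised the force, so the lever is on its stop.
- **Not measured directly:** the lever angle and the die force on the board. I take both from the lever being at its stop.
- **Bystanders:** the network positions for the stone seal moved 4–5 pixels between the first and last pictures, and the other two moved up to about 6 pixels. A direct comparison of scene-camera pictures (first against lever-down) showed under 0.6 pixel for all three, and the arm was not near them. I take the shifts as network noise.
- **Disagreements:** the automatic outline fits of the board once it was in the slot gave wrong angles, because the lips and arm hid its edges. I ignored those fits and relied on the felt stop and the overlay pictures.

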